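Put the flavour plaque in the doughnut tray's holder

TASK

The tray of pink-iced doughnuts has no flavour plaque yet: take the pink plaque out of the wooden caddy and slide it upright, all the way down, into the empty flared metal holder at the front of that tray, then let go. Leave the brown and the white plaque in the caddy where they are.

Things in the scene. Friction and masses are not known exactly. Their poses are not given: they have to be found in the camera images.
- pink_plaque: Pink upright slab with a pale doughnut picture on both (like) faces, 80 mm wide (its y axis), 8 mm thick (its x axis), 120 mm tall (z up), about 85 g. Origin: centre of its lower edge. Starts upright in one of three slots (any) of a wooden caddy; lifts straight out. Slot: 12 mm wide, 30 mm deep, floor 12 mm above the counter, so the plaque's top is at 132 mm.
- brown_plaque: Chocolate-brown plaque, like the pink one in shape: 80 mm wide (its y axis), 8 mm thick (its x axis), 120 mm tall (z up), about 85 g; origin at the centre of its lower edge. Stays in the caddy. The caddy's slots lie end to end along the plaques' y axis, 105 mm between centres, leaving 25 mm between neighbouring plaques; the caddy is 42 mm high.
- white_plaque: White plaque, like the pink one in shape: 80 mm wide (its y axis), 8 mm thick (its x axis), 120 mm tall (z up), about 85 g; origin at the centre of its lower edge. Stays in the caddy.
- holder_slot (a point): Centre of the slot's floor (12 mm above the counter) in the fixed aluminium holder on the robot's side of the tray of pink doughnuts (tray 35 mm off on its +x side, under 45 mm high). Slot 90 mm long (y) by 12 mm wide (x), z up; upright walls to 30 mm above its floor, then flared to a 32 x 110 mm mouth 48 mm above it. The plaque enters from above, width along y, and rests on the floor.
Things that resemble listed ones, but are neither listed nor needed, are in the scene too. Of the things shaped like the pink_plaque, the pink one is meant.

How it is judged:
By the outcome, as a careful person would: the job done as asked, in the order asked, and still so for the second after the job is handed in, with the robot touching nothing.
It also fails if it takes over 48 s, if anything falls off the work surface, if the arm or the gripper's body presses on something with over 40 N, if the wrist force passes 120 N, or if a joint passes its speed limit or range.

ROBOT

A 6-joint arm with a two-finger parallel gripper is mounted at the origin on the work surface. World frame = base frame: x ahead of the robot, y to its left, z up, the work surface at z = 0. Lengths are in m, angles in rad, forces in N, time in s.
With the tool pointing down it reaches from about 0.4 to 0.825 m from the base axis. Payload 7 kg.
Tool frame: the origin (TCP) lies midway between the tips of the shut fingers; the grasp point (between the pads) lies hold_point_z behind it (hold_point_z is the distance from the TCP to the grasp point, in m); z points along the fingers, y is the line along which they close (so a half turn about z gives the same grasp; the last joint's range is limited). The gripper opens to 88 mm and grips with 3 to 60 N. Pads are 19 mm wide; open, the fingers measure 130 mm over their backs; the gripper's body (78 mm by 193 mm) begins 47 mm behind the grasp point.
Start: joints at [1.573, 0.359, 0.012, 0, -1.224, -0.288], TCP at [0.19, 0.648, 0.227] pointing down, gripper open.
Joint ranges: [-3.07, 3.07], [-1.43, 2.12], [-1.02, 1.25], [-3.03, 1.67], [-3.05, -0], [-3.03, 3.03]. Speed limits (rad/s): [2.39, 2.39, 3.01, 3.14, 3.14, 3.14].

INTERFACE

Orientations are given as [roll, pitch, yaw] about the fixed x, y, z axes, in that order (R = Rz(yaw) Ry(pitch) Rx(roll)).
In Python, from station import * gives the robot as it stands.
- The arm moves only by the tool apply_moves, never from a script. Its argument "steps" is a list of rows, each an object with "translation": the shift along the world's x, y, z scaled (see below), a list of three; "rotation": the turn, a rotation vector about the world's x, y, z scaled (see below), a list of three. A call has exactly 10 rows; each row is the pose to reach, as a shift and turn from the pose commanded when the call began; what a row does not reach only later rows make up. The controller multiplies each number of a shift by 250 mm and each number of a turn by 30 degrees. A row lasts 1/12 s, in which the tool goes at most 41.7 mm and 7.16 degrees, less where a joint would pass 70% of its speed; a pose out of reach is approached as far as the arm can. A call with a number of a shift or a turn outside -1 to 1 is refused whole. A call with a gripper value outside its range is refused whole. "jaw" is the closure, from -1 (fully open) to 1 (shut), so that 0 is half open, set as the call begins (left out, the last holds). The fingers move at their own pace and stop on an object; "newtons" is the grip in N (left out, the last holds). Time passes only in rows, so rows that repeat a pose let the fingers close, or fill a call up. It gives the time, the measured TCP pose, the force, the opening and the grip force at its end, in the units of the state.
- get_state(): the state, without advancing time (a new reading comes with each control period).
- grab_frame(name): name is "side" or "top" or "wrist"; returns the picture (480x640x3 uint8, blue, green, red); there is no depth.
- camera_model(name): a dict with "fx", "fy", "cx", "cy" (pixels), "k1" (the pictures are not rectified: a ray, as slopes to the right and down, at radius r is drawn at 1 + k1 r^2 times it, then the intrinsics apply), "xyz" and "rotation" of the camera in the world. Camera axes: x right, y down, z forward; pixel columns grow to the right and rows downward; lengths in m; the calibration is good to about 2 mm. A picture is of the moment at which its call begins: read the wrist's pose just before it. camera_model takes no time and is no camera call; for the wrist camera it gives the pose at the moment of the call.
- job_done(): hands the job in; it is judged then, once.
The state is a dict: "t": time; "q": joint angles; "qd": joint speeds; "joint_efforts": joint torques, N m; "eef_pos": TCP position; "ee_rot": TCP orientation; "force": force on the tool from outside, world axes, zero at the start; "moment": the same for the moment, N m; "width": finger opening in m; "gripper_force": force on a finger pad.
Only numpy, scipy, OpenCV 4.12 (cv2) and the standard library are available. Lean on these libraries where they do the work, as an engineer would, in place of code of your own. Each camera call takes 0.05 s, during which the arm holds its last target. There are 200 camera calls.

## Working session

There is one attempt and no reset: what is moved stays moved. The work goes in short steps, Python scripts to look and compute and a tool call to move; the robot and the scene stay as the last step left them, time stands still between calls to the robot, and variables do not carry over. Pictures are saved under pics/ and viewed, at most 10 in all, crops included, and the job is handed in when it is done.

Besides the shell and the picture viewer there is one more tool, called after "Emit:" as a command line: name --argument value ..., lists and objects as JSON in quotes. apply_moves: Moves the arm, as the interface text tells. Shifts and turns lie within -1 to 1; 1 stands for 250 mm of shift or 30 degrees of turn. Its arguments: {"type":"object","properties":{"steps":{"type":"array"},"jaw":{"type":"number"},"newtons":{"type":"number"}},"required":["steps"]}

```bash
mkdir -p pics; ls
python3 - <<'E'
from station import *
import cv2
print(get_state())
for n in ("top","side","wrist"):
    print(n,camera_model(n)); cv2.imwrite(f"pics/{n}0.png",grab_frame(n))
E
```

```text
pics
{'t': 0.0, 'q': array([ 1.57313088e+00,  3.59383917e-01,  1.10660218e-02, -3.38923408e-04,
       -1.22410526e+00, -2.88093288e-01]), 'qd': array([-3.99392635e-04,  9.75032287e-04, -6.95415254e-05, -4.79377566e-05,
        9.85205638e-04,  7.24768933e-04]), 'joint_efforts': array([ 8.34954608e-05, -5.82722247e+01,  2.93058103e+01,  6.99725792e+00,
        6.95596682e-03, -1.44915562e-04]), 'eef_pos': array([0.1901692 , 0.64714977, 0.22562975]), 'ee_rot': array([ 3.13994234e+00, -1.56786773e-04, -2.85874025e-01]), 'force': array([ 0.87726792, -0.87743167,  0.15672982]), 'moment': array([ 0.04560775, -0.04104259, -0.01332942]), 'gripper_force': 0.0, 'width': 0.0877507225818243}
top {'fx': 595.3606149794422, 'fy': 595.3606149794422, 'cx': 329.0838152192191, 'cy': 236.5141046763484, 'k1': -0.19130696387931073, 'xyz': array([0.38637323, 0.00610608, 1.16631543]), 'rotation': array([-3.051682  , -0.00318956, -1.60048048])}
side {'fx': 535.9112538615339, 'fy': 535.9112538615339, 'cx': 315.08226177251, 'cy': 231.7060876022058, 'k1': -0.1549339063861211, 'xyz': array([-0.16990984, -0.67696517,  0.68880954]), 'rotation': array([-2.16755754,  0.01226713, -0.77867989])}
wrist {'fx': 341.5534810320693, 'fy': 341.5534810320693, 'cx': 317.0022809422905, 'cy': 242.18043893984327, 'k1': -0.018333057322061842, 'xyz': array([0.25687275, 0.62743951, 0.38465214]), 'rotation': array([ 2.87761127e+00, -1.65617496e-03, -1.85656003e+00])}
```

View pics/top0.png

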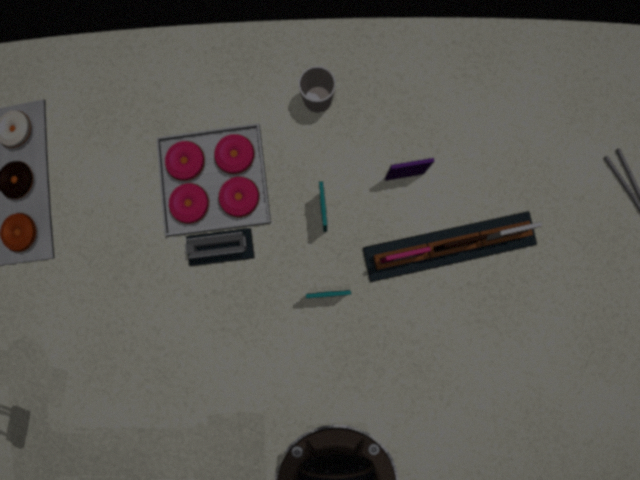

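View pics/side0.png

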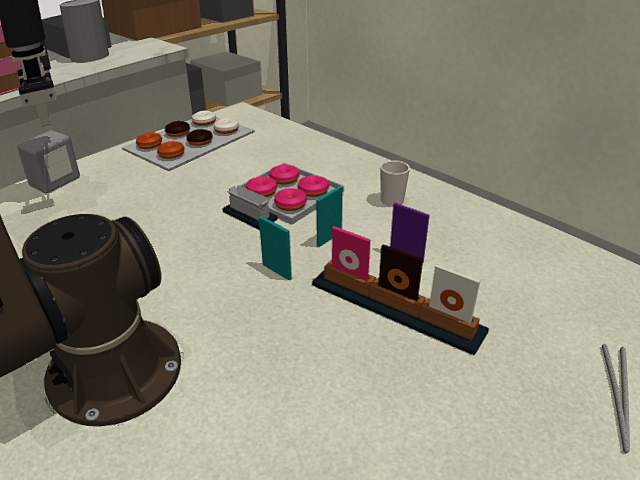

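The top view shows the caddy at about (450,245) and the holder at (217,247) beside the pink-doughnut tray. Things that could be taken for the pink plaque (top-view pixels):
- pink slab in the caddy (408,255)
- brown plaque (460,243)
- white plaque (518,230)
- purple slab (410,168)
- teal slabs (323,205) and (328,295)

I choose the pink one at (408,255), seen at (350,253) in the side view, and will check it in an enlarged crop.

```bash
cat > h.py <<'E'
import numpy as np, cv2
from scipy.spatial.transform import Rotation as R
def ray(c,p):
    K=np.array([[c['fx'],0,c['cx']],[0,c['fy'],c['cy']],[0,0,1]])
    u=cv2.undistortPoints(np.array([[p]],float),K,np.array([c['k1'],0,0,0,0.]))[0,0]
    return R.from_euler('xyz',c['rotation']).as_matrix()@np.array([u[0],u[1],1])
def at_z(c,p,z):
    d=ray(c,p); return c['xyz']+d*(z-c['xyz'][2])/d[2]
def proj(c,P):
    q=R.from_euler('xyz',c['rotation']).as_matrix().T@(np.array(P)-c['xyz'])
    s=q[:2]/q[2]; s=s*(1+c['k1']*(s@s)); return np.array([c['fx']*s[0]+c['cx'],c['fy']*s[1]+c['cy']])
E
python3 - <<'E'
from h import *
t=cv2.imread('pics/top0.png'); s=cv2.imread('pics/side0.png')
f=lambda im,x,y,w,h,k:cv2.resize(im[y:y+h,x:x+w],None,fx=k,fy=k,interpolation=cv2.INTER_CUBIC)
a=f(t,370,210,100,75,4); b=f(t,175,215,100,75,4); a=cv2.convertScaleAbs(a,alpha=1.6);b=cv2.convertScaleAbs(b,alpha=1.6)
c=f(s,310,210,100,75,4); d=f(s,215,170,100,75,4)
cv2.imwrite('pics/crop1.png',np.vstack([np.hstack([a,b]),np.hstack([c,d])]))
E
```

```text
(no output)
```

View pics/crop1.png

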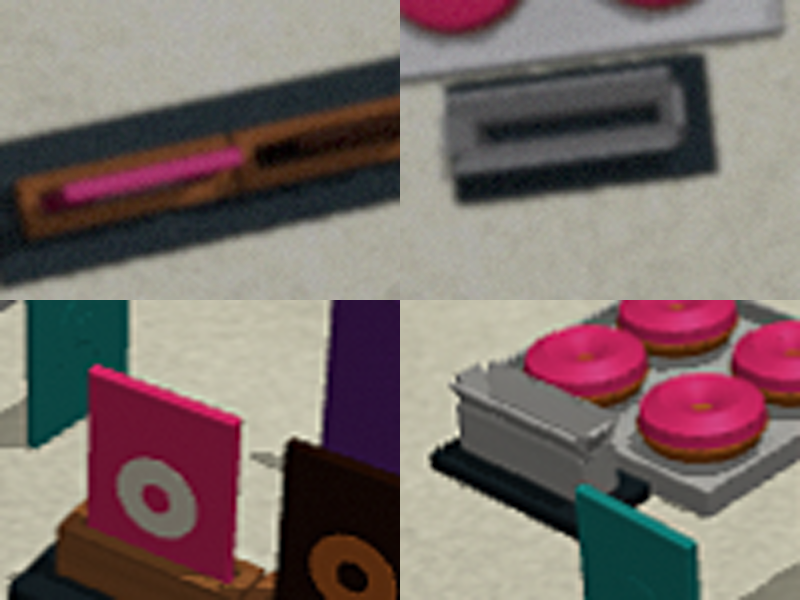

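Run:
```python
from h import *
from station import camera_model
T=camera_model('top');S=camera_model('side')
def show(n,a,b):
    print(n,a.round(4),b.round(4),'mid',((a+b)/2).round(4),'len',np.linalg.norm(a-b).round(4),'dir',np.degrees(np.arctan2(*(a-b)[:2][::-1])).round(2))
A=lambda x,y:(370+x/4,210+y/4);B=lambda x,y:(175+(x-400)/4,215+y/4)
C=lambda x,y:(310+x/4,210+(y-300)/4);D=lambda x,y:(215+(x-400)/4,170+(y-300)/4)
show('pink top',at_z(T,A(63,190),.132),at_z(T,A(243,156),.132))
show('pink side front',at_z(S,C(91,371),.132),at_z(S,C(239,423),.132))
show('slot',at_z(T,B(481,133),.042),at_z(T,B(660,112),.042))
show('mouth up',at_z(T,B(446,88),.060),at_z(T,B(672,66),.060))
show('mouth lo',at_z(T,B(450,178),.060),at_z(T,B(683,146),.060))
show('mouth side near',at_z(S,D(457,378),.060),at_z(S,D(586,444),.060))
# automatic pink segmentation in side / top
for n,c in(('top',T),('side',S)):
    im=cv2.imread(f'pics/{n}0.png'); hsv=cv2.cvtColor(im,cv2.COLOR_BGR2HSV)
    m=cv2.inRange(hsv,(155,130,60),(178,255,255)); x0,y0,w,h=(375,240,65,30) if n=='top' else (325,220,50,70)
    ys,xs=np.nonzero(m[y0:y0+h,x0:x0+w]); print(n,cv2.minAreaRect(np.c_[xs+x0,ys+y0].astype(np.float32)))
for p in[(386,168),(433,161),(322,182),(325,230),(307,295),(350,292)]: print(p,at_z(T,p,.12).round(3))
```

```text
pink top [ 0.4399 -0.0976  0.132 ] [ 0.4523 -0.1774  0.132 ] mid [ 0.4461 -0.1375  0.132 ] len 0.0807 dir 98.85
pink side front [ 0.4332 -0.103   0.132 ] [ 0.4494 -0.1799  0.132 ] mid [ 0.4413 -0.1414  0.132 ] len 0.0786 dir 101.91
slot [0.4726 0.2557 0.042 ] [0.4802 0.1692 0.042 ] mid [0.4764 0.2125 0.042 ] len 0.0869 dir 95.01
mouth up [0.4929 0.2684 0.06  ] [0.5001 0.1606 0.06  ] mid [0.4965 0.2145 0.06  ] len 0.108 dir 93.82
mouth lo [0.4504 0.2668 0.06  ] [0.4624 0.1561 0.06  ] mid [0.4564 0.2115 0.06  ] len 0.1114 dir 96.19
mouth side near [0.4574 0.2612 0.06  ] [0.4627 0.1473 0.06  ] mid [0.46   0.2043 0.06  ] len 0.1141 dir 92.65
top ((407.6732177734375, 253.26730346679688), (5.663852214813232, 45.877197265625), 77.27564239501953)
side ((350.5, 253.0), (54.0, 37.0), 90.0)
(386, 168) [ 0.601 -0.106  0.12 ]
(433, 161) [ 0.612 -0.191  0.12 ]
(322, 182) [0.578 0.01  0.12 ]
(325, 230) [0.492 0.007 0.12 ]
(307, 295) [0.379 0.042 0.12 ]
(350, 292) [ 0.382 -0.034  0.12 ]
```

Emit:
apply_moves --steps '[{"translation": [1,-0.8,0.1],"rotation": [0,0,-1]},{"translation": [1,-0.8,0.1],"rotation": [0,0,-1]},{"translation": [1,-0.8,0.1],"rotation": [0,0,-1]},{"translation": [1,-0.8,0.1],"rotation": [0,0,-1]},{"translation": [1,-0.8,0.1],"rotation": [0,0,-1]},{"translation": [1,-0.8,0.1],"rotation": [0,0,-1]},{"translation": [1,-0.8,0.1],"rotation": [0,0,-1]},{"translation": [1,-0.8,0.1],"rotation": [0,0,-1]},{"translation": [1,-0.8,0.1],"rotation": [0,0,-1]},{"translation": [1,-0.8,0.1],"rotation": [0,0,-1]}]' --jaw -1

```text
t: 0.98
eef_pos: [0.4415, 0.4462, 0.2514]
ee_rot: [3.141, 0.0, -0.813]
force: [-0.9, 0.8, -0.4]
width: 0.0875
gripper_force: 0.0
```

```bash
python3 -c "
import station
print([n for n in dir(station) if n[0]!='_'], getattr(station,'hold_point_z',None))"
```

```text
['Unreachable', 'camera_model', 'get_state', 'grab_frame', 'hold_point_z', 'job_done'] 0.0188
```

Emit:
apply_moves --steps '[{"translation": [0.4,-1,0],"rotation": [0,0,-1]},{"translation": [0.4,-1,0],"rotation": [0,0,-1]},{"translation": [0.4,-1,0],"rotation": [0,0,-1]},{"translation": [0.4,-1,0],"rotation": [0,0,-1]},{"translation": [0.4,-1,0],"rotation": [0,0,-1]},{"translation": [0.4,-1,0],"rotation": [0,0,-1]},{"translation": [0.4,-1,0],"rotation": [0,0,-1]},{"translation": [0.4,-1,0],"rotation": [0,0,-1]},{"translation": [0.4,-1,0],"rotation": [0,0,-1]},{"translation": [0.4,-1,0],"rotation": [0,0,-1]}]'

```text
t: 1.82
eef_pos: [0.5399, 0.1985, 0.2514]
ee_rot: [3.141, 0.0, -1.332]
force: [0.3, 0.5, 0.2]
width: 0.0875
gripper_force: 0.0
```

Emit:
apply_moves --steps '[{"translation": [-0.2,-1,0],"rotation": [0,0,-0.1]},{"translation": [-0.2,-1,0],"rotation": [0,0,-0.1]},{"translation": [-0.2,-1,0],"rotation": [0,0,-0.1]},{"translation": [-0.2,-1,0],"rotation": [0,0,-0.1]},{"translation": [-0.2,-1,0],"rotation": [0,0,-0.1]},{"translation": [-0.2,-1,0],"rotation": [0,0,-0.1]},{"translation": [-0.2,-1,0],"rotation": [0,0,-0.1]},{"translation": [-0.2,-1,0],"rotation": [0,0,-0.1]},{"translation": [-0.2,-1,0],"rotation": [0,0,-0.1]},{"translation": [-0.2,-1,0],"rotation": [0,0,-0.1]}]'

```text
t: 2.65
eef_pos: [0.4908, -0.0509, 0.2515]
ee_rot: [-3.141, 0.0, -1.384]
force: [-0.6, 0.4, 0.4]
width: 0.0871
gripper_force: 0.0
```

Run:
```python
from station import *
from h import *
s=get_state();c=camera_model('wrist');im=grab_frame('wrist')
np.save('w1.npy',c,allow_pickle=True)
print(s['eef_pos'],s['ee_rot'],s['q'],c['xyz'],c['rotation'])
cv2.imwrite('pics/w1.png',im)
```

```text
[ 0.49076573 -0.05090588  0.2515237 ] [-3.14142819e+00  1.63990518e-04 -1.38364047e+00] [ 2.95776564e-01  3.88928532e-02 -3.37379099e-01 -1.56127817e-04
 -1.19434311e+00 -1.08563335e-01] [ 0.50323607 -0.11995758  0.41042584] [ 2.87779624e+00 -5.03637385e-04 -2.95433069e+00]
```

View pics/w1.png

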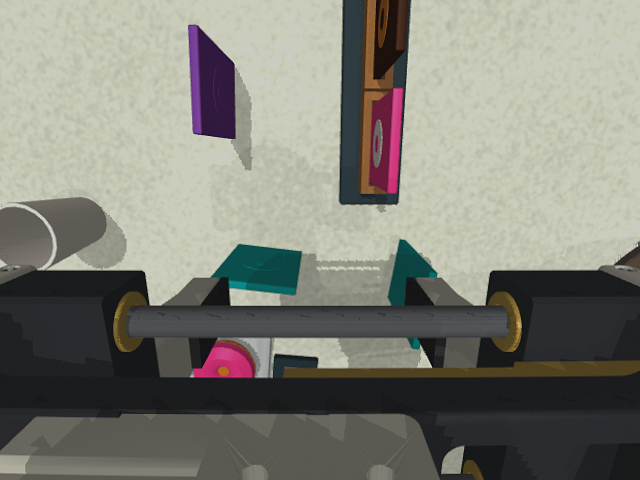

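The wrist view shows the pink plaque's top strip running from about (399,88) to (394,193), with the brown one above it at (400,35). The teal and purple slabs are clear of the path.

Run:
```python
from h import *
c=np.load('w1.npy',allow_pickle=True).item()
im=cv2.imread('pics/w1.png');h=cv2.cvtColor(im,cv2.COLOR_BGR2HSV)
m=cv2.inRange(h,(155,120,60),(178,255,255))
for y in (90,100,120,140,160,180,190,192): 
    xs=np.nonzero(m[y,360:420])[0]+360; print(y,xs.min(),xs.max(),[int(v) for v in h[y,xs,2]][::2])
ys=np.nonzero(m[60:230,396])[0]+60;print('ys',ys.min(),ys.max())
for e in (403.5,398.5),(393,388.5):
    a,b=at_z(c,(e[0],88),.132),at_z(c,(e[1],193.5),.132)
    print(a.round(4),b.round(4),((a+b)/2).round(4),np.linalg.norm(a-b).round(4),np.degrees(np.arctan2(*(b-a)[:2][::-1])).round(2))
a,b=at_z(c,(345,1),.006),at_z(c,(340,203),.006);print('base',np.degrees(np.arctan2(*(b-a)[:2][::-1])).round(2))
```

```text
90 390 402 [77, 101, 208, 206, 206, 206, 202]
100 379 402 [109, 104, 105, 105, 105, 104, 95, 203, 205, 206, 206, 206]
120 372 400 [101, 104, 105, 104, 105, 105, 105, 95, 203, 205, 205, 206, 198]
140 371 399 [104, 102, 103, 104, 105, 95, 205, 205, 206, 206, 167]
160 370 398 [107, 104, 103, 104, 105, 103, 175, 207, 206, 205, 210]
180 369 397 [112, 104, 104, 104, 104, 104, 105, 105, 104, 99, 203, 206, 205, 206, 122]
190 383 396 [104, 104, 151, 205, 206, 205, 202]
192 387 396 [138, 190, 195, 193, 185]
ys 88 192
[ 0.4473 -0.1769  0.132 ] [ 0.4315 -0.0988  0.132 ] [ 0.4394 -0.1378  0.132 ] 0.0797 101.42
[ 0.4551 -0.1754  0.132 ] [ 0.4396 -0.0973  0.132 ] [ 0.4473 -0.1363  0.132 ] 0.0797 101.28
base 100.27
```

Emit:
apply_moves --steps '[{"translation": [-0.19,-0.344,0],"rotation": [0,0,0]},{"translation": [-0.19,-0.344,0],"rotation": [0,0,0]},{"translation": [-0.19,-0.344,0],"rotation": [0,0,0]},{"translation": [-0.19,-0.344,-0.1],"rotation": [0,0,0]},{"translation": [-0.19,-0.344,-0.2],"rotation": [0,0,0]},{"translation": [-0.19,-0.344,-0.32],"rotation": [0,0,0]},{"translation": [-0.19,-0.344,-0.44],"rotation": [0,0,0]},{"translation": [-0.19,-0.344,-0.56],"rotation": [0,0,0]},{"translation": [-0.19,-0.344,-0.66],"rotation": [0,0,0]},{"translation": [-0.19,-0.344,-0.66],"rotation": [0,0,0]}]'

```text
t: 3.53
eef_pos: [0.44, -0.1373, 0.0822]
ee_rot: [3.134, 0.002, -1.384]
force: [-0.6, 0.0, 0.5]
width: 0.0874
gripper_force: 0.0
```

Emit:
apply_moves --steps '[{"translation": [0,0,0],"rotation": [0,0,0]},{"translation": [0,0,0],"rotation": [0,0,0]},{"translation": [0,0,0],"rotation": [0,0,0]},{"translation": [0,0,0],"rotation": [0,0,0]},{"translation": [0,0,0],"rotation": [0,0,0]},{"translation": [0,0,0],"rotation": [0,0,0]},{"translation": [0,0,0],"rotation": [0,0,0]},{"translation": [0,0,0],"rotation": [0,0,0]},{"translation": [0,0,0],"rotation": [0,0,0]},{"translation": [0,0,0],"rotation": [0,0,0]}]' --jaw 1 --newtons 15

```text
t: 4.37
eef_pos: [0.4428, -0.1384, 0.0866]
ee_rot: [3.142, -0.0, -1.385]
force: [-0.3, -0.3, -0.0]
width: 0.0261
gripper_force: 0.0
```

Emit:
apply_moves --steps '[{"translation": [0,0,0],"rotation": [0,0,0]},{"translation": [0,0,0],"rotation": [0,0,0]},{"translation": [0,0,0],"rotation": [0,0,0]},{"translation": [0,0,0],"rotation": [0,0,0]},{"translation": [0,0,0],"rotation": [0,0,0]},{"translation": [0,0,0],"rotation": [0,0,0]},{"translation": [0,0,0],"rotation": [0,0,0]},{"translation": [0,0,0],"rotation": [0,0,0]},{"translation": [0,0,0],"rotation": [0,0,0]},{"translation": [0,0,0],"rotation": [0,0,0]}]'

```text
t: 5.2
eef_pos: [0.4433, -0.1383, 0.0867]
ee_rot: [-3.141, -0.0, -1.385]
force: [3.2, 0.4, -2.8]
width: 0.0082
gripper_force: 15.0
```

Emit:
apply_moves --steps '[{"translation": [0,0,0.04],"rotation": [0,0,0]},{"translation": [0,0,0.1],"rotation": [0,0,0]},{"translation": [0,0,0.18],"rotation": [0,0,0]},{"translation": [0,0,0.26],"rotation": [0,0,0]},{"translation": [0,0,0.36],"rotation": [0,0,0]},{"translation": [0,0,0.46],"rotation": [0,0,0]},{"translation": [0,0,0.56],"rotation": [0,0,0]},{"translation": [0,0,0.66],"rotation": [0,0,0]},{"translation": [0,0,0.72],"rotation": [0,0,0]},{"translation": [0,0,0.72],"rotation": [0,0,0]}]'

```text
t: 6.03
eef_pos: [0.4434, -0.1388, 0.2698]
ee_rot: [-3.138, -0.001, -1.385]
force: [0.1, 0.3, -0.4]
width: 0.0079
gripper_force: 15.0
```

Run:
```python
from station import *
from h import *
s=get_state();c=camera_model('wrist');im=grab_frame('wrist');sd=grab_frame('side');t=grab_frame('top')
print(s['eef_pos'],s['ee_rot'],s['force'])
cv2.imwrite('pics/s2.png',sd);cv2.imwrite('pics/t2.png',t)
f=lambda im,x,y,w,h,k:cv2.resize(im[y:y+h,x:x+w],None,fx=k,fy=k,interpolation=cv2.INTER_CUBIC)
t1=cv2.convertScaleAbs(f(t,180,220,80,60,5),alpha=1.7)
cv2.imwrite('pics/c2.png',np.hstack([cv2.resize(sd,(400,300)),t1]))
```

```text
[ 0.44342123 -0.13875031  0.2697904 ] [-3.13797385e+00 -1.18518085e-03 -1.38506232e+00] [ 0.07734613  0.34806601 -0.40094905]
```

View pics/c2.png

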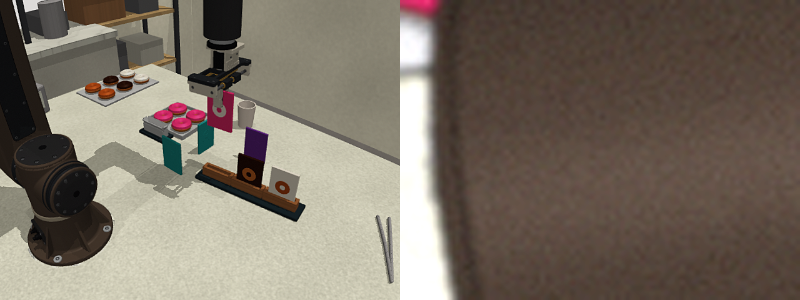

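The plaque hangs straight in the gripper, the brown and white plaques are still in the caddy, and the arm hides the holder in the top view. I'll pass over the holder and look back at it with the wrist camera.

Emit:
apply_moves --steps '[{"translation": [0.02,0.12,0],"rotation": [0,0,-0.05]},{"translation": [0.03,0.24,0],"rotation": [0,0,-0.1]},{"translation": [0.04,0.36,0],"rotation": [0,0,-0.15]},{"translation": [0.06,0.48,0],"rotation": [0,0,-0.19]},{"translation": [0.07,0.6,0],"rotation": [0,0,-0.19]},{"translation": [0.08,0.72,0],"rotation": [0,0,-0.19]},{"translation": [0.09,0.84,0],"rotation": [0,0,-0.19]},{"translation": [0.1,0.94,0],"rotation": [0,0,-0.19]},{"translation": [0.1,1,0],"rotation": [0,0,-0.19]},{"translation": [0.1,1,0],"rotation": [0,0,-0.19]}]'

```text
t: 7.02
eef_pos: [0.4671, 0.1136, 0.2647]
ee_rot: [3.138, -0.001, -1.483]
force: [0.2, -0.8, -0.3]
width: 0.0081
gripper_force: 15.0
```

Emit:
apply_moves --steps '[{"translation": [0,0.12,0],"rotation": [0,0,0]},{"translation": [0,0.24,0],"rotation": [0,0,0]},{"translation": [0,0.36,0],"rotation": [0,0,0]},{"translation": [0,0.48,0],"rotation": [0,0,0]},{"translation": [0,0.6,0],"rotation": [0,0,0]},{"translation": [0,0.72,0],"rotation": [0,0,0]},{"translation": [0,0.84,0],"rotation": [0,0,0]},{"translation": [0,0.92,0],"rotation": [0,0,0]},{"translation": [0,0.92,0],"rotation": [0,0,0]},{"translation": [0,0.92,0],"rotation": [0,0,0]}]'

```text
t: 7.85
eef_pos: [0.4673, 0.3416, 0.2649]
ee_rot: [3.139, -0.002, -1.484]
force: [-0.3, -0.8, -0.5]
width: 0.008
gripper_force: 15.0
```

Run:
```python
from station import *
from h import *
s=get_state();c=camera_model('wrist');im=grab_frame('wrist')
np.save('w3.npy',c,allow_pickle=True)
print(s['eef_pos'],s['ee_rot'],s['force'])
cv2.imwrite('pics/w3.png',im)
```

```text
[0.46729576 0.34160071 0.26485352] [ 3.13926535e+00 -2.43065743e-03 -1.48380522e+00] [-0.34587349 -0.82875178 -0.49863202]
```

View pics/w3.png

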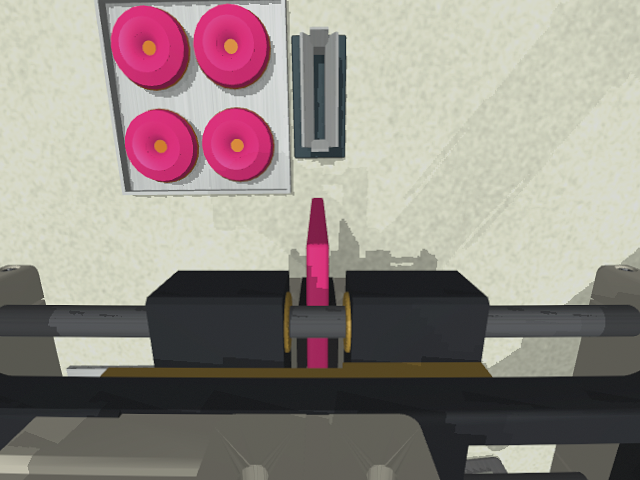

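The wrist view shows the holder upright at columns 298–345, rows 28–158, and the held plaque's top edge at (318,240).

Run:
```python
import cv2
im=cv2.imread('pics/w3.png');cv2.imwrite('pics/c3.png',cv2.resize(im[20:170,280:360],None,fx=5,fy=4,interpolation=cv2.INTER_CUBIC))
```

```text
(no output)
```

View pics/c3.png

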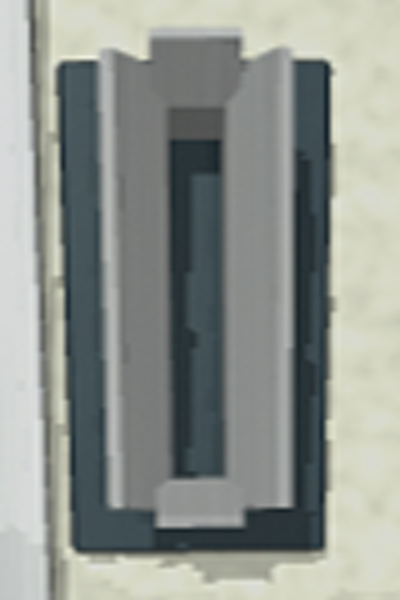

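Run:
```python
from h import *
c=np.load('w3.npy',allow_pickle=True).item()
P=lambda x,y:(280+x/5-.4,20+y/4-.4)
def show(n,a,b): print(n,((a+b)/2).round(4),np.linalg.norm(a-b).round(4),np.degrees(np.arctan2(*(b-a)[:2][::-1])).round(2))
q=lambda x,y,z:at_z(c,P(x,y),z)
show('slot L',q(168,106,.042),q(172,478,.042)); show('slot R',q(226,106,.042),q(226,478,.042))
show('mid',q(197,106,.042),q(199,478,.042)); show('across',q(170,292,.042),q(226,292,.042))
show('mouth ends',q(196,38,.06),q(201,527,.06)); show('mouth across top',q(106,60,.06),q(288,60,.06)); show('mouth across bot',q(114,500,.06),q(288,500,.06))
show('baseL',q(60,65,.004),q(75,548,.004)); show('baseR',q(330,65,.004),q(325,548,.004))
# held plaque: top edge predicted
p=np.array([.4673,.3416,.2649]); y=-1.4838; d=np.array([-np.cos(y+np.pi/2+np.pi/2),0,0])
yd=np.array([np.cos(np.radians(95)),np.sin(np.radians(95)),0])
for z in (.0458,-.0742):
  for s in(-.04,.04):print(z,s,proj(c,p+[0,0,z]+s*yd).round(1))
im=cv2.imread('pics/w3.png');h=cv2.cvtColor(im,cv2.COLOR_BGR2HSV);m=cv2.inRange(h,(155,120,40),(178,255,255))
for y in (198,205,220,235,243,250,260): xs=np.nonzero(m[y,290:350])[0]+290;print(y,xs.min(),xs.max()) if len(xs) else print(y)
```

```text
slot L [0.4806 0.2149 0.042 ] 0.0903 95.38
slot R [0.469  0.2139 0.042 ] 0.0903 95.31
mid [0.4748 0.2144 0.042 ] 0.0903 95.35
across [0.4749 0.2131 0.042 ] 0.0116 -174.98
mouth ends [0.4747 0.2159 0.06  ] 0.1129 95.59
mouth across top [0.4796 0.1644 0.06  ] 0.0347 -174.95
mouth across bot [0.4698 0.2654 0.06  ] 0.0357 -175.0
baseL [0.5043 0.2162 0.004 ] 0.1296 95.54
baseR [0.4449 0.211  0.004 ] 0.1297 95.63
0.0458 -0.04 [315.5 240.8]
0.0458 0.04 [315.8 431.6]
-0.0742 -0.04 [315.7 196.1]
-0.0742 0.04 [315.8 303.9]
198 313 321
205 312 322
220 310 324
235 308 326
243 307 327
250 307 328
260 307 328
```

Emit:
apply_moves --steps '[{"translation": [0.01,-0.12,0],"rotation": [0,0,0.01]},{"translation": [0.02,-0.24,0],"rotation": [0,0,0.01]},{"translation": [0.03,-0.36,0],"rotation": [0,0,0.01]},{"translation": [0.034,-0.46,0],"rotation": [0,0,0.01]},{"translation": [0.034,-0.514,0],"rotation": [0,0,0.01]},{"translation": [0.034,-0.514,-0.1],"rotation": [0,0,0.01]},{"translation": [0.034,-0.514,-0.2],"rotation": [0,0,0.01]},{"translation": [0.034,-0.514,-0.3],"rotation": [0,0,0.01]},{"translation": [0.034,-0.514,-0.4],"rotation": [0,0,0.01]},{"translation": [0.034,-0.514,-0.44],"rotation": [0,0,0.01]}]'

```text
t: 8.73
eef_pos: [0.4746, 0.2111, 0.1535]
ee_rot: [3.138, -0.002, -1.481]
force: [0.6, 0.3, -2.4]
width: 0.008
gripper_force: 15.0
```

Emit:
apply_moves --steps '[{"translation": [0,0,0],"rotation": [0,0,0]},{"translation": [0,0,0],"rotation": [0,0,0]},{"translation": [0,0,0],"rotation": [0,0,0]},{"translation": [0,0,0],"rotation": [0,0,0]},{"translation": [0,0,0],"rotation": [0,0,0]},{"translation": [0,0,0],"rotation": [0,0,0]},{"translation": [0,0,0],"rotation": [0,0,0]},{"translation": [0,0,0],"rotation": [0,0,0]},{"translation": [0,0,0],"rotation": [0,0,0]},{"translation": [0,0,0],"rotation": [0,0,0]}]'

```text
t: 9.57
eef_pos: [0.4763, 0.2131, 0.1566]
ee_rot: [3.142, -0.0, -1.48]
force: [-0.5, 0.5, -0.8]
width: 0.0078
gripper_force: 15.0
```

Emit:
apply_moves --steps '[{"translation": [-0.002,0,-0.02],"rotation": [0,0,0]},{"translation": [-0.002,0,-0.04],"rotation": [0,0,0]},{"translation": [-0.002,0,-0.06],"rotation": [0,0,0]},{"translation": [-0.002,0,-0.08],"rotation": [0,0,0]},{"translation": [-0.002,0,-0.1],"rotation": [0,0,0]},{"translation": [-0.002,0,-0.12],"rotation": [0,0,0]},{"translation": [-0.002,0,-0.14],"rotation": [0,0,0]},{"translation": [-0.002,0,-0.16],"rotation": [0,0,0]},{"translation": [-0.002,0,-0.18],"rotation": [0,0,0]},{"translation": [-0.002,0,-0.18],"rotation": [0,0,0]}]'

```text
t: 10.4
eef_pos: [0.4753, 0.2127, 0.1104]
ee_rot: [3.14, -0.001, -1.48]
force: [-0.1, 0.2, -1.1]
width: 0.0078
gripper_force: 15.0
```

Emit:
apply_moves --steps '[{"translation": [0,0,-0.01],"rotation": [0,0,0]},{"translation": [0,0,-0.022],"rotation": [0,0,0]},{"translation": [0,0,-0.034],"rotation": [0,0,0]},{"translation": [0,0,-0.046],"rotation": [0,0,0]},{"translation": [0,0,-0.058],"rotation": [0,0,0]},{"translation": [0,0,-0.07],"rotation": [0,0,0]},{"translation": [0,0,-0.082],"rotation": [0,0,0]},{"translation": [0,0,-0.092],"rotation": [0,0,0]},{"translation": [0,0,-0.096],"rotation": [0,0,0]},{"translation": [0,0,-0.096],"rotation": [0,0,0]}]'

```text
t: 11.23
eef_pos: [0.4757, 0.213, 0.0872]
ee_rot: [3.141, -0.0, -1.48]
force: [-0.2, -0.1, -0.6]
width: 0.008
gripper_force: 15.0
```

Emit:
apply_moves --steps '[{"translation": [0,0,-0.002],"rotation": [0,0,0]},{"translation": [0,0,-0.004],"rotation": [0,0,0]},{"translation": [0,0,-0.005],"rotation": [0,0,0]},{"translation": [0,0,-0.005],"rotation": [0,0,0]},{"translation": [0,0,-0.005],"rotation": [0,0,0]},{"translation": [0,0,-0.005],"rotation": [0,0,0]},{"translation": [0,0,-0.005],"rotation": [0,0,0]},{"translation": [0,0,-0.005],"rotation": [0,0,0]},{"translation": [0,0,-0.005],"rotation": [0,0,0]},{"translation": [0,0,-0.005],"rotation": [0,0,0]}]'

```text
t: 12.07
eef_pos: [0.4759, 0.2132, 0.0865]
ee_rot: [-3.141, 0.0, -1.479]
force: [0.2, 0.5, 4.2]
width: 0.008
gripper_force: 15.0
```

Contact force now shows at the same height as in the caddy, so the plaque is seated. Next I release it.

Emit:
apply_moves --steps '[{"translation": [0,0,0],"rotation": [0,0,0]},{"translation": [0,0,0],"rotation": [0,0,0]},{"translation": [0,0,0],"rotation": [0,0,0]},{"translation": [0,0,0],"rotation": [0,0,0]},{"translation": [0,0,0],"rotation": [0,0,0]},{"translation": [0,0,0],"rotation": [0,0,0]},{"translation": [0,0,0],"rotation": [0,0,0]},{"translation": [0,0,0],"rotation": [0,0,0]},{"translation": [0,0,0],"rotation": [0,0,0]},{"translation": [0,0,0],"rotation": [0,0,0]}]' --jaw -0.4

```text
t: 12.9
eef_pos: [0.4758, 0.2131, 0.0863]
ee_rot: [-3.142, 0.0, -1.48]
force: [0.6, -0.1, -1.0]
width: 0.0606
gripper_force: 0.0
```

Emit:
apply_moves --steps '[{"translation": [0,0,0.04],"rotation": [0,0,0]},{"translation": [0,0,0.1],"rotation": [0,0,0]},{"translation": [0,0,0.18],"rotation": [0,0,0]},{"translation": [0,0,0.26],"rotation": [0,0,0]},{"translation": [0,0,0.36],"rotation": [0,0,0]},{"translation": [0,0,0.46],"rotation": [0,0,0]},{"translation": [0,0,0.56],"rotation": [0,0,0]},{"translation": [0,0,0.64],"rotation": [0,0,0]},{"translation": [0,0,0.64],"rotation": [0,0,0]},{"translation": [0,0,0.64],"rotation": [0,0,0]}]'

```text
t: 13.73
eef_pos: [0.4762, 0.2135, 0.2483]
ee_rot: [-3.139, 0.002, -1.48]
force: [0.6, 0.3, -0.7]
width: 0.0611
gripper_force: 0.0
```

Run:
```python
from station import *
from h import *
sd=grab_frame('side');c=camera_model('side')
for s in(-.04,.04):print(proj(c,np.array([.4747-.0934*s,.2144+.9956*s,.132])).round(1),proj(c,np.array([.4747-.0934*s,.2144+.9956*s,.150])).round(1))
cv2.imwrite('pics/c4.png',np.hstack([cv2.resize(sd,(400,300)),cv2.resize(sd[130:250,200:360],(400,300),interpolation=cv2.INTER_CUBIC)]))
```

```text
[257.  171.4] [256.4 164.2]
[232.7 161.5] [232.  154.5]
```

View pics/c4.png

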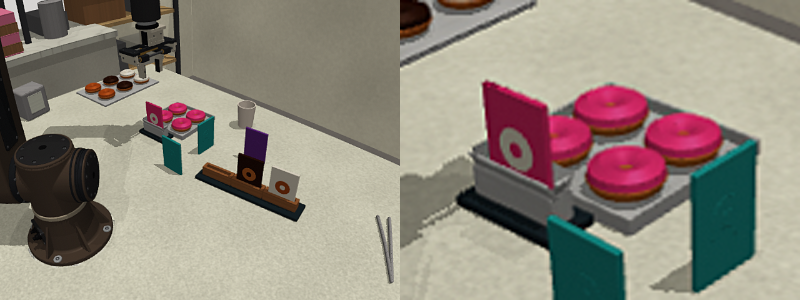

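The plaque stands in the holder with its top corners at about (233,162) and (260,172). That matches the prediction for a fully seated plaque (height 132 mm), and the gripper is clear.

```bash
python3 -c "
from station import *
print(job_done())"
```

```text
the job is handed in; nothing more can be done
None
```

The pink plaque is upright and fully seated in the holder at the pink-doughnut tray, the gripper has let go and is clear, the brown and white plaques are still in the caddy, and the job is handed in at about 14 s.

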